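Latch a camera battery pack into its charger

ROBOT

A 6-joint arm with a two-finger parallel gripper is mounted at the origin on the work surface. World frame = base frame: x ahead of the robot, y to its left, z up, the work surface at z = 0. Lengths are in m, angles in rad, forces in N, time in s.
With the tool pointing down it reaches from about 0.25 to 0.725 m from the base axis. Payload 4 kg.
Tool frame: the origin (TCP) lies midway between the tips of the shut fingers; the grasp point (between the pads) lies 19 mm behind it; z points along the fingers, y is the direction in which the jaws open and shut (so a half turn about z gives the same grasp; the last joint's range is limited). The gripper opens to 85 mm and grips with 20 to 120 N. Pads are 22 mm wide; open, the fingers measure 114 mm over their backs; the gripper's body (76 mm by 85 mm) begins 54 mm behind the grasp point. The pads swing forward as they close: fully open they stand 13 mm farther back than shut.
Start: joints at [-1.292, 0.241, 0.005, 1.335, 0, 1.571], TCP at [0.138, -0.481, 0.231] pointing down, gripper open.
Joint ranges: [-2.72, 2.72], [-1.05, 1.87], [-1.09, 1.28], [-1.99, 2.15], [-1.42, 1.44], [-3.14, 3.14]. Speed limits (rad/s): [2.79, 2.79, 3.14, 3.14, 3.14, 3.14].

INTERFACE

Orientations are given as a unit quaternion [x, y, z, w].
In Python, from workcell import get_obs, camera, camera_model, job_done, masks_of gives the robot as it stands.
- The arm moves only by the tool jog_arm, never from a script. Its argument "deltas" is a list that holds one entry, the list of rows, each a list of 7 numbers: the shift along the tool's x, y, z in mm, then the turn, a rotation vector about the tool's x, y, z in degrees, then the finger opening in mm, from 0 to 85.4. A call has 1 to 5 rows; each row shifts and turns the pose as measured when the row begins, along the tool's axes as they then stand; what a row does not reach is not made up. A row lasts 1/10 s, in which the tool goes at most 50 mm and 8.59 degrees, less where a joint would pass 70% of its speed; a pose out of reach is approached as far as the arm can. A call with a gripper value outside its range is refused whole. The fingers move at their own pace and stop on an object; the grip force is fixed at half the most. Time passes only in rows, so rows that do not move let the fingers close. It gives the time, the measured TCP pose, the force and the opening at its end, in the units of the state.
- get_obs(): the state, without advancing time (a new reading comes with each control period).
- camera(name): name is "side" or "top"; returns the picture (384x512x3 uint8, red, green, blue); there is no depth.
- camera_model(name): a dict with "fovy" (degrees; the focal length in pixels is half the picture's height over the tangent of half this angle, whatever the lens; pixels are square), "cx", "cy" (the principal point, pixels), "pose" (4x4, takes a point from camera to world coordinates). Camera axes: x right, y down, z forward; pixel columns grow to the right and rows downward; lengths in m; the calibration is good to about 2 mm. A picture is of the moment at which its call begins. camera_model takes no time and is no camera call.
- job_done(): hands the job in, once; it reports no verdict.
Trained networks look in the newest picture that a camera, given by its name, has taken for a name from the list of things; names that differ only in an ending like _2 or _b are one class to them, and where a whole thing is asked for, a point or a joint stands for the part that bears it (a point fixed in the world has none). Each returns a list of dicts, best first, with "conf" (0 to 1); they miss things now and then, are a little off and sometimes report something else, mostly with a low value. They report only what shows in the picture. A call takes as long as a camera call. They do not tell look-alikes from the thing itself.
- masks_of(target, camera): "pixels" (384x512 bool, what is visible of it) and "at" ([column, row] in pixels, amid what is visible of it).
The state is a dict: "clock": time; "joint_pos": joint angles; "joint_vel": joint speeds; "tau": joint torques, N m; "eef_pos": TCP position; "tool_rot": TCP orientation; "ft_force": force on the tool from outside, world axes, zero at the start; "ft_torque": the same for the moment, N m; "grip_width": finger opening in m.
Only numpy, scipy, OpenCV 4.12 (cv2) and the standard library are available. Lean on these libraries where they do the work, as an engineer would, in place of code of your own. Each camera call takes 0.05 s, during which the arm holds its last target. There are 200 camera calls.

TASK

Two battery packs stand on the table: put the thick one into the empty charger. Push it straight down past the spring latch until it sits fully home and upright and the latch has snapped shut over its top, then let go. Leave the thin pack on the table standing where it is.

Things in the scene. Friction and masses are not known exactly. Their poses are not given: they have to be found in the camera images.
- thick_pack_center (a point): Centre (half-way up) of the thick battery pack: black plastic block standing upright on the table, 60 mm along its x, 38 mm along its y, 70 mm tall (z up), about 0.25 kg, the same after a half turn. Grip it from above across its 38 mm (fingers closing along its y), in its upper half: the charger's side lips cover its lowest 25 mm when it is home.
- thin_pack_center (a point): Centre (half-way up) of the thin battery pack, a bystander to leave alone: the same black plastic block, but only 20 mm thick along its y (60 mm along x, 70 mm tall), standing on the table. A like thin pack already sits in the other, narrower charger.
- bay (a point): Middle of the empty charger's bay floor, 12 mm above the table, z up. Grey plastic cradle fixed to the table, open on top. Bay 74 mm along x, 58 mm along y: the thick pack's 60 mm goes along x, its 38 mm along y, either way round, centred. Above the bay floor: flared side lips (+y, -y) to 25 mm, flared end stops (+x, -x) to 37 mm, latch post at x -51 to -83 mm to 92 mm.
- latch (a joint): Steel spring slide on the empty charger's post: 0 = shut (start), grows to 0.026 m as its nose is pushed to the bay's -x. Shut: tip at bay x -18 mm, underside 73 mm over the bay floor; ramp from the tip (76 mm up) to x -40 mm (110 mm up). A pack lowered from above pushes it aside (some 3 to 8 N down, 2 to 4 N sideways), rubs down along it; it springs back over the pack's top (3 mm gap) at the floor.
Things that resemble listed ones, but are neither listed nor needed, are in the scene too. What is shaped like the part that bears thin_pack_center but orange or red is not meant.

How it is judged:
On the way:
1. the thick pack, held over the bay, presses the latch open (value of joint latch above 0.0025 m and horizontal distance between thick_pack_center and bay below 0.02 m and z of thick_pack_center in the frame of bay above 0.05 m), for 0.05 s.
At the end, for the whole second after the job is handed in: The thick pack stands on the bay floor (height within 4 mm), centred within 15 mm, upright within 7 deg, long side along the bay within 22 deg; the latch is shut over it (within 2.5 mm); the thin pack on the table is upright (within 11 deg) and within 40 mm of its start (horizontal distance between thick_pack_center and bay below 0.015 m and z of thick_pack_center in the frame of bay between 0.031 and 0.039 m and angle between thick_pack_center's own z axis and vertical below 0.12 rad and angle between the x axis of thick_pack_center and the x axis of bay, either way round below 0.4 rad and value of joint latch below 0.0025 m and distance of thin_pack_center from where it was at the start of the episode below 0.04 m and angle between thin_pack_center's own z axis and vertical below 0.2 rad); the robot touches nothing.
It fails at once if the thin pack on the table is knocked over or moved more than 40 mm (angle between thin_pack_center's own z axis and vertical above 0.5 rad or distance of thin_pack_center from where it was at the start of the episode above 0.04 m).
It also fails if it takes over 42 s, if anything falls off the work surface, if the arm or the gripper's body presses on something with over 40 N, if the wrist force passes 120 N, or if a joint passes its speed limit or range.

## Working session

There is one attempt and no reset: what is moved stays moved. The work goes in short steps, Python scripts to look and compute and a tool call to move; the robot and the scene stay as the last step left them, time stands still between calls to the robot, and variables do not carry over. Pictures are saved under pics/ and viewed, about 8 in all and at most 12, crops included, and the job is handed in when it is done.

Besides the shell and the picture viewer there is one more tool, called after ">>>" as name([rows], argument=value, ...), one row to a line, values as JSON. jog_arm: Moves the arm, as the interface text tells. Its arguments: {"type":"object","properties":{"deltas":{"type":"array"}},"required":["deltas"]}

```bash
mkdir -p pics; cat > h.py <<'E'
import numpy as np, cv2
from workcell import *
def snap(n,f):
    im=camera(n); cv2.imwrite('pics/'+f,cv2.cvtColor(im,cv2.COLOR_RGB2BGR)); return im
def cam(n):
    m=camera_model(n); f=192/np.tan(np.radians(m['fovy'])/2); return f,m['cx'],m['cy'],np.array(m['pose'])
def proj(n,P):
    f,cx,cy,T=cam(n); q=(np.atleast_2d(P)-T[:3,3])@T[:3,:3]; return np.c_[f*q[:,0]/q[:,2]+cx,f*q[:,1]/q[:,2]+cy]
def onz(n,uv,z):
    f,cx,cy,T=cam(n); uv=np.atleast_2d(uv).astype(float)
    d=np.c_[(uv[:,0]-cx)/f,(uv[:,1]-cy)/f,np.ones(len(uv))]@T[:3,:3].T
    return T[:3,3]+d*((z-T[2,3])/d[:,2])[:,None]
E
python3 - <<'E'
from h import *
for n in('top','side'):
    snap(n,n+'1.png'); print(n,camera_model(n))
    for t in('thick_pack_center','thin_pack_center','bay','latch'):
        try:
            for d in masks_of(t,n):
                c=max(cv2.findContours(d['pixels'].astype(np.uint8),0,2)[0],key=cv2.contourArea)
                print(n,t,round(d['conf'],2),d['at'],d['pixels'].sum(),cv2.minAreaRect(c))
        except Exception as e: print(t,e)
print(get_obs())
E
cd pics; python3 -c "
import cv2,numpy as np
a=[cv2.imread(f) for f in('top1.png','side1.png')]
[print(x.shape) for x in a]"
```

```text
top {'fovy': 44.85530978597703, 'cx': 258.12410316606724, 'cy': 196.20190788586967, 'pose': array([[-0.02961789, -0.99483934,  0.09704361,  0.41389066],
       [-0.99937281,  0.02758709, -0.02220231,  0.00598037],
       [ 0.01941058, -0.09764033, -0.99503246,  1.00036314],
       [ 0.        ,  0.        ,  0.        ,  1.        ]])}
top thick_pack_center 0.87 [196.5, 243.5] 660 ((198.8304901123047, 242.17437744140625), (21.927597045898438, 31.65673065185547), 20.2248592376709)
top thin_pack_center 0.82 [295.8, 271.8] 343 ((294.0384521484375, 270.6922912597656), (33.00465774536133, 11.094003677368164), 33.690067291259766)
top thin_pack_center 0.7 [295.8, 208.9] 329 ((294.5000305175781, 209.00003051757812), (10.606600761413574, 31.819805145263672), 45.0)
top bay 0.6 [332.2, 137.8] 2888 ((333.7000427246094, 136.39999389648438), (71.10696411132812, 42.0380744934082), 63.43495178222656)
top latch 0.9 [344.9, 139.2] 508 ((349.1000061035156, 140.70001220703125), (36.224300384521484, 17.441329956054688), 63.43495178222656)
side {'fovy': 47.954300712259624, 'cx': 254.30848915334033, 'cy': 
[... 1082 characters left out ...]
ck': 0.5, 'joint_pos': array([-1.29195881e+00,  2.40603617e-01,  4.95093683e-03,  1.33519941e+00,
        1.81269638e-05,  1.57080042e+00]), 'joint_vel': array([-0.00111077, -0.00134604,  0.00202883,  0.00012504,  0.00111466,
        0.00099538]), 'tau': array([-5.02852581e-04, -3.71858597e+01,  2.52462316e+01,  2.73900077e-03,
       -1.06461739e-04, -6.96636135e-06]), 'eef_pos': array([ 0.13761773, -0.48066315,  0.23128589]), 'tool_rot': array([ 9.90297221e-01,  1.38965509e-01,  5.10081237e-06, -2.88708143e-05]), 'ft_force': array([0.86329061, 0.45045973, 0.76397344]), 'ft_torque': array([-0.04834056, -0.02399794, -0.00780842]), 'grip_width': 0.0851653185526009}
(384, 512, 3)
(384, 512, 3)
```

View pics/top1.png

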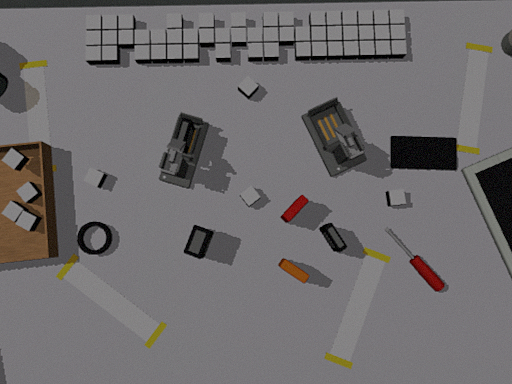

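View pics/side1.png

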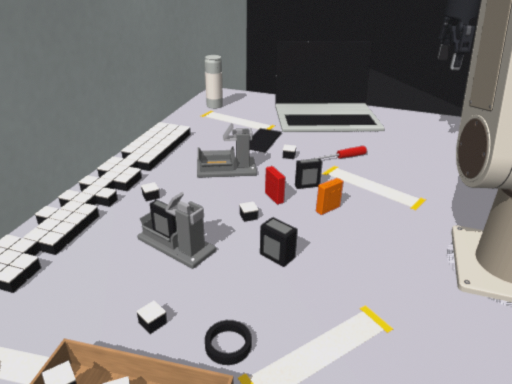

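Top view: thick pack at about (198,242), thin black pack at (333,237), empty charger at (334,137) with its post at the lower right. The filled charger is at (184,150), and the red and orange blocks are decoys. Next I fit the models.

```bash
cat >> h.py <<'E'
def box(x,y,a,lo,hi):
    c,s=np.cos(a),np.sin(a); X,Y,Z=[v.ravel() for v in np.meshgrid(*zip(lo,hi))]
    return np.c_[x+c*X-s*Y,y+s*X+c*Y,Z]
def sil(n,bs,k=4):
    m=np.zeros((384*k,512*k),np.uint8)
    for b in bs: cv2.fillConvexPoly(m,cv2.convexHull(((proj(n,b)+.5)*k).astype(np.int32)),1)
    return cv2.resize(m.astype(np.float32),(512,384),interpolation=cv2.INTER_AREA)
E
cat > fit.py <<'E'
from h import *
from scipy.optimize import minimize
def pick(t,n,xy):
    camera(n); D=masks_of(t,n); return min(D,key=lambda d:np.hypot(*(np.array(d['at'])-xy)))['pixels'].astype(float)
M={'top':pick('thick_pack_center','top',(198,242)),'side':pick('thick_pack_center','side',(278,240))}
p0=onz('top',(198,242),.05)[0]
def cost(p,ns):
    r=0
    for n in ns:
        s=sil(n,[box(*p,(-.03,-.019,0),(.03,.019,.07))]); r+=np.abs(s-M[n]).sum()/M[n].sum()
    return r
for ns in(('top',),('side',),('top','side')):
    best=min((minimize(cost,[p0[0],p0[1],a],args=(ns,),method='Nelder-Mead',options=dict(initial_simplex=np.array([p0[0],p0[1],a])+np.array([[0,0,0],[.01,0,0],[0,.01,0],[0,0,.3]]))) for a in np.arange(0,3.1,.5)),key=lambda r:r.fun)
    print(ns,best.x,best.fun)
E
python3 fit.py
cat > ov.py <<'E'
from h import *
import sys
x,y,a=map(float,sys.argv[1:4]);
def seg(im,n,P,o,k,col):
    q=((proj(n,P)+.5-o)*k).astype(int); cv2.polylines(im,[q.reshape(-1,1,2)],True,col,1)
out=[]
for n,o in(('top',(290,85)),('side',(175,110))):
    im=cv2.imread(f'pics/{n}1.png'); k=4; im=im[o[1]:o[1]+100,o[0]:o[0]+95]; im=np.clip(cv2.resize(im,None,fx=k,fy=k,interpolation=cv2.INTER_CUBIC)*1.7,0,255).astype(np.uint8)
    def rect(x0,x1,y0,y1,z):
        c,s=np.cos(a),np.sin(a); return np.array([[x+c*u-s*v,y+s*u+c*v,z] for u,v in((x0,y0),(x1,y0),(x1,y1),(x0,y1))])
    seg(im,n,rect(-.037,.037,-.029,.029,.012),o,k,(0,255,0))
    seg(im,n,rect(-.083,-.051,-.019,.019,.104),o,k,(0,0,255))
    seg(im,n,rect(-.018,-.018,-.01,.01,.087),o,k,(255,255,0))
    seg(im,n,rect(.037,.037,-.03,.03,.049),o,k,(0,255,255))
    out.append(im)
cv2.imwrite('pics/'+sys.argv[4],np.hstack(out))
E
python3 - <<'E'
from h import *
print(onz('top',[(328,127),(322,107),(348,165)],.012))
E
```

```text
('top',) [ 0.416884    0.10891314 -0.40814517] 0.04823573573573574
('side',) [0.41956873 0.10761979 2.70991597] 0.05672161794697485
('top', 'side') [0.41793275 0.10884252 2.73969732] 0.12589811939743958
[[ 0.65712923 -0.172385    0.012     ]
 [ 0.70192114 -0.16122741  0.012     ]
 [ 0.57252202 -0.2119543   0.012     ]]
```

```bash
python3 ov.py .657 -.172 .4 ov1.png
```

```text
(no output)
```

View pics/ov1.png

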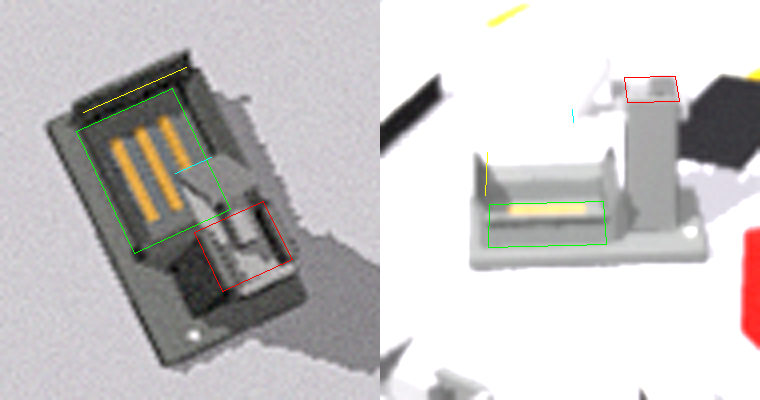

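```bash
cat > plan.py <<'E'
# plan.py x y z yaw_deg nrows open_mm : rows in tool axes towards the target
import sys
from h import *
from scipy.spatial.transform import Rotation as R
x,y,z,yaw,n,op=map(float,sys.argv[1:7]); n=int(n)
o=get_obs(); p=np.array(o['eef_pos']); r=R.from_quat(o['tool_rot'])
T=R.from_matrix(np.c_[[np.cos(np.radians(yaw)),np.sin(np.radians(yaw)),0],[np.sin(np.radians(yaw)),-np.cos(np.radians(yaw)),0],[0,0,-1]])
rv=(r.inv()*T).as_rotvec()
if len(sys.argv)>7: rv=rv*(1-2*np.pi/np.linalg.norm(rv))
d=(np.array([x,y,z])-p)/n
print('t',round(o['clock'],2),'tcp',p.round(4),'yaw',np.degrees(np.arctan2(*r.as_matrix()[[1,0],0])).round(1),'q',np.round(o['joint_pos'],2),'F',np.round(o['ft_force'],1),'w',round(o['grip_width'],4))
for i in range(n):
    print([float(v) for v in r.inv().apply(d*1000).round(1)]+[float(v) for v in np.degrees(rv/n).round(2)]+[op]); r=r*R.from_rotvec(rv/n)
E
python3 plan.py .418 .109 .16 156.8 18 85
```

```text
t 0.7 tcp [ 0.1376 -0.4807  0.2313] yaw 16.0 q [-1.29  0.24  0.01  1.34  0.    1.57] F [-0.2 -0.  -0.6] w 0.0855
[24.0, -27.2, 4.0, 0.0, 0.0, -7.82, 85.0]
[27.5, -23.7, 4.0, 0.0, 0.0, -7.82, 85.0]
[30.4, -19.7, 4.0, 0.0, 0.0, -7.82, 85.0]
[32.8, -15.4, 4.0, 0.0, 0.0, -7.82, 85.0]
[34.6, -10.8, 4.0, 0.0, 0.0, -7.82, 85.0]
[35.8, -6.0, 4.0, 0.0, 0.0, -7.82, 85.0]
[36.3, -1.0, 4.0, 0.0, 0.0, -7.82, 85.0]
[36.1, 3.9, 4.0, 0.0, 0.0, -7.82, 85.0]
[35.2, 8.8, 4.0, 0.0, 0.0, -7.82, 85.0]
[33.7, 13.5, 4.0, 0.0, 0.0, -7.82, 85.0]
[31.5, 17.9, 4.0, 0.0, 0.0, -7.82, 85.0]
[28.8, 22.1, 4.0, 0.0, 0.0, -7.82, 85.0]
[25.5, 25.8, 4.0, 0.0, 0.0, -7.82, 85.0]
[21.8, 29.0, 4.0, 0.0, 0.0, -7.82, 85.0]
[17.6, 31.7, 4.0, 0.0, 0.0, -7.82, 85.0]
[13.1, 33.8, 4.0, 0.0, 0.0, -7.82, 85.0]
[8.4, 35.3, 4.0, 0.0, 0.0, -7.82, 85.0]
[3.5, 36.1, 4.0, 0.0, 0.0, -7.82, 85.0]
```

>>> jog_arm([
  [[24,-27,0,0,0,-7.8,85],[27,-24,0,0,0,-7.8,85],[30,-20,0,0,0,-7.8,85],[33,-15,0,0,0,-7.8,85],[35,-11,0,0,0,-7.8,85]],
])

```text
clock: 1.2
eef_pos: [0.2147, -0.3154, 0.2304]
tool_rot: [0.883, 0.47, -0.0, 0.001]
ft_force: [0.5, 0.2, -0.3]
grip_width: 0.085
```

>>> jog_arm([
  [[36,-6,0,0,0,-7.8,85],[36,-1,0,0,0,-7.8,85],[36,4,0,0,0,-7.8,85],[35,9,4,0,0,-7.8,85],[34,13,4,0,0,-7.8,85]],
])

```text
clock: 1.7
eef_pos: [0.2906, -0.1435, 0.2235]
tool_rot: [0.666, 0.746, 0.0, 0.004]
ft_force: [1.1, -0.2, 0.3]
grip_width: 0.0855
```

```bash
python3 plan.py .418 .109 .16 156.8 10 85
```

```text
t 1.7 tcp [ 0.2906 -0.1435  0.2235] yaw 96.5 q [-0.46 -0.12 -0.4   1.28 -0.    1.  ] F [ 1.1 -0.2  0.3] w 0.0855
[23.7, 15.5, 6.3, 0.01, 0.05, -6.03, 85.0]
[21.9, 17.9, 6.3, 0.01, 0.05, -6.03, 85.0]
[19.9, 20.1, 6.3, 0.01, 0.05, -6.03, 85.0]
[17.7, 22.1, 6.3, 0.01, 0.05, -6.03, 85.0]
[15.3, 23.8, 6.3, 0.01, 0.05, -6.03, 85.0]
[12.7, 25.3, 6.4, 0.01, 0.05, -6.03, 85.0]
[9.9, 26.5, 6.4, 0.01, 0.05, -6.03, 85.0]
[7.1, 27.4, 6.4, 0.01, 0.05, -6.03, 85.0]
[4.2, 28.0, 6.4, 0.01, 0.05, -6.03, 85.0]
[1.2, 28.3, 6.4, 0.01, 0.05, -6.03, 85.0]
```

>>> jog_arm([
  [[24,15,0,0,0,-6,85],[22,18,0,0,0,-6,85],[20,20,0,0,0,-6,85],[18,22,5,0,0,-6,85],[15,24,8,0,0,-6,85]],
])

```text
clock: 2.2
eef_pos: [0.355, -0.0091, 0.2118]
tool_rot: [0.438, 0.899, 0.0, 0.007]
ft_force: [0.3, -0.5, 0.1]
grip_width: 0.0853
```

>>> jog_arm([
  [[13,25,8,0,0,-6,85],[10,26,8,0,0,-6,85],[7,27,8,0,0,-6,85],[4,28,8,0,0,-6,85],[1,28,8,0,0,-6,85]],
])

```text
clock: 2.7
eef_pos: [0.4171, 0.1244, 0.1717]
tool_rot: [0.179, 0.984, -0.001, 0.009]
ft_force: [0.0, 0.4, -0.4]
grip_width: 0.0852
```

```bash
python3 plan.py .418 .109 .16 156.8 3 85; python3 plan.py .418 .109 .041 156.8 5 85; python3 fit.py
```

```text
t 2.7 tcp [0.4171 0.1244 0.1717] yaw 159.4 q [ 0.3   0.14 -0.28  1.13 -0.01  0.66] F [ 0.   0.4 -0.4] w 0.0852
[-2.0, -4.7, 3.9, 0.02, 0.36, 0.86, 85.0]
[-2.1, -4.7, 3.9, 0.02, 0.36, 0.86, 85.0]
[-2.2, -4.6, 3.9, 0.02, 0.36, 0.86, 85.0]
t 2.7 tcp [0.4171 0.1244 0.1717] yaw 159.4 q [ 0.3   0.14 -0.28  1.13 -0.01  0.66] F [ 0.   0.4 -0.4] w 0.0852
[-0.7, -2.8, 26.2, 0.01, 0.22, 0.52, 85.0]
[-0.9, -2.8, 26.2, 0.01, 0.22, 0.52, 85.0]
[-1.0, -2.8, 26.2, 0.01, 0.22, 0.52, 85.0]
[-1.1, -2.8, 26.2, 0.01, 0.22, 0.52, 85.0]
[-1.2, -2.8, 26.2, 0.01, 0.22, 0.52, 85.0]
('top',) [0.43105742 0.09448842 1.18547454] 1.197843309859155
('side',) [0.41872516 0.10732771 2.71185583] 0.05615267433987813
('top', 'side') [0.41870197 0.10735643 2.78005578] 1.4221288930264049
```

>>> jog_arm([
  [[-2,-5.5,4,0,0.4,1.1,85],[-2,-5.5,4,0,0.4,1.1,85],[-2,-5,4,0,0.3,1.1,85],[0,0,0,0,0,0,85]],
])

```text
clock: 3.3
eef_pos: [0.415, 0.1019, 0.1597]
tool_rot: [0.215, 0.977, -0.0, -0.001]
ft_force: [0.5, -0.3, -0.1]
grip_width: 0.0854
```

```bash
python3 plan.py .418 .108 .042 156 5 85
```

```text
t 3.3 tcp [0.415  0.1019 0.1597] yaw 155.2 q [ 0.24  0.15 -0.3   1.12  0.    0.67] F [ 0.5 -0.3 -0.1] w 0.0854
[-0.1, 1.4, 23.5, -0.01, -0.02, -0.16, 85.0]
[-0.1, 1.4, 23.5, -0.01, -0.02, -0.16, 85.0]
[-0.1, 1.4, 23.5, -0.01, -0.02, -0.16, 85.0]
[-0.1, 1.4, 23.5, -0.01, -0.02, -0.16, 85.0]
[-0.1, 1.4, 23.5, -0.01, -0.02, -0.16, 85.0]
```

>>> jog_arm([
  [[0,2.5,6,0,0,-0.4,85],[0,2.5,14,0,0,-0.4,85],[0,1,20,0,0,0,85],[0,0,20,0,0,0,85],[0,0,20,0,0,0,85]],
])

```text
clock: 3.8
eef_pos: [0.4213, 0.1072, 0.0797]
tool_rot: [0.209, 0.978, 0.002, 0.003]
ft_force: [1.0, 0.3, 0.1]
grip_width: 0.0852
```

```bash
python3 plan.py .418 .108 .042 156 3 85
```

```text
t 3.8 tcp [0.4213 0.1072 0.0797] yaw 155.8 q [ 0.25  0.24 -0.42  0.9   0.    0.67] F [1.  0.3 0.1] w 0.0852
[1.2, -0.3, 12.6, 0.12, 0.1, -0.05, 85.0]
[1.1, -0.3, 12.6, 0.12, 0.1, -0.05, 85.0]
[1.1, -0.2, 12.6, 0.12, 0.1, -0.05, 85.0]
```

>>> jog_arm([
  [[2,0,13,0.2,0.2,0,85],[1,0,13,0.2,0.2,0,85],[1,0,11,0,0,0,85],[0,0,0,0,0,0,85],[0,0,0,0,0,0,85]],
])

```text
clock: 4.3
eef_pos: [0.4151, 0.1086, 0.0376]
tool_rot: [0.209, 0.978, -0.001, -0.004]
ft_force: [1.7, -0.1, 0.9]
grip_width: 0.0848
```

```bash
python3 plan.py .418 .108 .042 156 1 85
```

```text
t 4.3 tcp [0.4151 0.1086 0.0376] yaw 155.9 q [ 0.26  0.3  -0.47  0.8   0.    0.68] F [ 1.7 -0.1  0.9] w 0.0848
[-2.9, 0.6, -4.4, -0.23, -0.38, -0.14, 85.0]
```

>>> jog_arm([
  [[-2.5,0.6,-4,0,-0.4,0,85],[0,0,0,0,0,0,85],[0,0,0,0,0,0,60],[0,0,0,0,0,0,40],[0,0,0,0,0,0,30]],
])

```text
clock: 4.8
eef_pos: [0.4201, 0.1086, 0.0444]
tool_rot: [0.209, 0.978, -0.001, 0.002]
ft_force: [-0.8, -1.0, 0.3]
grip_width: 0.0436
```

>>> jog_arm([
  [[0,0,0,0,0,0,20],[0,0,0,0,0,0,20],[0,0,0,0,0,0,20],[0,0,0,0,0,0,20]],
])

```text
clock: 5.2
eef_pos: [0.4205, 0.1088, 0.0448]
tool_rot: [0.209, 0.978, -0.001, 0.003]
ft_force: [0.5, 0.5, 1.4]
grip_width: 0.037
```

```bash
python3 plan.py .418 .108 .042 156 1 20; python3 plan.py .418 .108 .23 156 5 20
```

```text
t 5.2 tcp [0.4205 0.1088 0.0448] yaw 155.9 q [ 0.26  0.29 -0.46  0.81 -0.    0.68] F [0.5 0.5 1.4] w 0.037
[2.0, -1.8, 2.8, 0.01, 0.34, -0.14, 20.0]
t 5.2 tcp [0.4205 0.1088 0.0448] yaw 155.9 q [ 0.26  0.29 -0.46  0.81 -0.    0.68] F [0.5 0.5 1.4] w 0.037
[0.2, -0.3, -37.0, 0.0, 0.07, -0.03, 20.0]
[0.2, -0.3, -37.0, 0.0, 0.07, -0.03, 20.0]
[0.3, -0.3, -37.0, 0.0, 0.07, -0.03, 20.0]
[0.3, -0.3, -37.0, 0.0, 0.07, -0.03, 20.0]
[0.4, -0.3, -37.0, 0.0, 0.07, -0.03, 20.0]
```

>>> jog_arm([
  [[0,0,-15,0,0,0,20],[0,0,-30,0,0,0,20],[0,0,-40,0,0,0,20],[0,0,-40,0,0,0,20],[0,0,-35,0,0,0,20]],
])

```text
clock: 5.7
eef_pos: [0.4116, 0.107, 0.2008]
tool_rot: [0.209, 0.978, -0.006, -0.008]
ft_force: [1.4, 0.2, -3.3]
grip_width: 0.0371
```

```bash
python3 plan.py .656 -.1745 .24 203.5 12 20; python3 -c "
from h import *
a=snap('top','top2.png');b=snap('side','side2.png')
cv2.imwrite('pics/l2.png',cv2.cvtColor(np.hstack([cv2.resize(a[120:330,120:330],(400,400)),cv2.resize(b[120:330,150:360],(400,400))]),cv2.COLOR_RGB2BGR))"
```

```text
t 5.7 tcp [0.4116 0.107  0.2008] yaw 155.8 q [ 0.26  0.13 -0.22  1.25 -0.    0.68] F [ 1.4  0.2 -3.3] w 0.0371
[-28.1, -13.1, -3.4, -0.04, -0.09, -3.97, 20.0]
[-27.2, -15.0, -3.4, -0.04, -0.09, -3.97, 20.0]
[-26.1, -16.9, -3.4, -0.04, -0.09, -3.97, 20.0]
[-24.8, -18.6, -3.4, -0.04, -0.09, -3.97, 20.0]
[-23.5, -20.3, -3.3, -0.04, -0.09, -3.97, 20.0]
[-22.0, -21.9, -3.3, -0.04, -0.09, -3.97, 20.0]
[-20.5, -23.4, -3.3, -0.04, -0.09, -3.97, 20.0]
[-18.8, -24.7, -3.3, -0.04, -0.09, -3.97, 20.0]
[-17.1, -26.0, -3.3, -0.04, -0.09, -3.97, 20.0]
[-15.2, -27.1, -3.3, -0.04, -0.09, -3.97, 20.0]
[-13.3, -28.1, -3.3, -0.04, -0.09, -3.97, 20.0]
[-11.3, -28.9, -3.3, -0.04, -0.09, -3.97, 20.0]
```

View pics/l2.png

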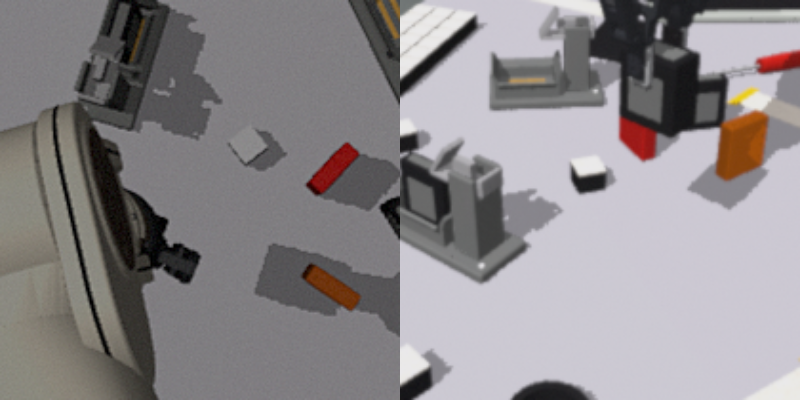

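The pack is held upright in the gripper, at side crop (660,90). Next I carry it over the bay.

>>> jog_arm([
  [[-28,-13,-7,0,0,-4,20],[-27,-15,-7,0,0,-4,20],[-26,-17,-7,0,0,-4,20],[-25,-19,-4,0,0,-4,20],[-23,-20,-4,0,0,-4,20]],
])

```text
clock: 6.3
eef_pos: [0.5138, -0.0095, 0.2255]
tool_rot: [0.025, 1.0, -0.003, -0.012]
ft_force: [0.4, 0.2, -3.3]
grip_width: 0.0371
```

>>> jog_arm([
  [[-22,-22,-3,0,0,-4,20],[-20,-23,-3,0,0,-4,20],[-19,-25,-3,0,0,-4,20],[-17,-26,-3,0,0,-4,20],[0,0,0,0,0,0,20]],
])

```text
clock: 6.8
eef_pos: [0.598, -0.1078, 0.2225]
tool_rot: [-0.119, 0.993, 0.001, -0.021]
ft_force: [-1.0, -0.2, -2.8]
grip_width: 0.0369
```

```bash
python3 plan.py .656 -.1745 .22 203.5 5 20
```

```text
t 6.8 tcp [ 0.598  -0.1078  0.2225] yaw -166.4 q [-0.17  0.5   0.36  1.47 -0.01 -0.41] F [-1.  -0.2 -2.8] w 0.0369
[-8.1, -15.7, 0.1, 0.11, -0.47, -1.98, 20.0]
[-7.6, -16.0, 0.2, 0.11, -0.47, -1.98, 20.0]
[-7.0, -16.2, 0.3, 0.11, -0.47, -1.98, 20.0]
[-6.5, -16.5, 0.3, 0.11, -0.47, -1.98, 20.0]
[-5.9, -16.7, 0.4, 0.11, -0.47, -1.98, 20.0]
```

>>> jog_arm([
  [[-8,-16,0,0,-0.5,-2,20],[-8,-16,0,0,-0.5,-2,20],[-7,-16,0,0,-0.5,-2,20],[-7,-16,0,0,-0.5,-2,20],[-6,-17,0,0,-0.5,-2,20]],
])

```text
clock: 7.3
eef_pos: [0.6525, -0.1724, 0.2065]
tool_rot: [-0.208, 0.978, 0.011, -0.009]
ft_force: [0.8, 0.4, -3.0]
grip_width: 0.0369
```

>>> jog_arm([
  [[0,0,0,0,0,0,20]],
])

```text
clock: 7.4
eef_pos: [0.6521, -0.1736, 0.2033]
tool_rot: [-0.207, 0.978, 0.012, -0.011]
ft_force: [0.0, -0.5, -4.1]
grip_width: 0.0369
```

```bash
python3 plan.py .656 -.1745 .20 203.5 3 20
```

```text
t 7.4 tcp [ 0.6521 -0.1736  0.2033] yaw -156.1 q [-0.27  0.64  0.56  1.51  0.01 -0.68] F [ 0.  -0.5 -4.1] w 0.0369
[-1.1, -0.8, 1.0, 0.53, -0.32, 0.12, 20.0]
[-1.1, -0.8, 1.1, 0.53, -0.32, 0.12, 20.0]
[-1.1, -0.8, 1.1, 0.53, -0.32, 0.12, 20.0]
```

>>> jog_arm([
  [[-1.5,-1,0,0.6,-0.4,0,20],[-1,-1,0,0.6,-0.4,0,20],[-1,0,0,0.4,-0.3,0,20],[0,0,0,0,0,0,20]],
])

```text
clock: 7.8
eef_pos: [0.6532, -0.1708, 0.1988]
tool_rot: [-0.207, 0.978, 0.002, -0.002]
ft_force: [-0.6, 0.5, -3.1]
grip_width: 0.0368
```

```bash
python3 plan.py .656 -.1745 .19 203.5 1 20; cat > ov2.py <<'E'
from h import *
import sys
from scipy.spatial.transform import Rotation as R
o=get_obs(); r=R.from_quat(o['tool_rot']).as_matrix(); p=np.array(o['eef_pos']); out=[]
for n,o_ in(('top',(290,85)),('side',(170,80))):
    im=cv2.cvtColor(camera(n),cv2.COLOR_RGB2BGR); k=4; im=np.clip(cv2.resize(im[o_[1]:o_[1]+115,o_[0]:o_[0]+98],None,fx=k,fy=k,interpolation=cv2.INTER_CUBIC)*1.3,0,255).astype(np.uint8)
    for z in(-.0252,.0448):
        P=[p+r@np.array([x,y,z]) for x,y in((-.03,-.019),(.03,-.019),(.03,.019),(-.03,.019))]
        cv2.polylines(im,[((proj(n,P)+.5-o_)*k).astype(np.int32).reshape(-1,1,2)],True,(0,255,0),1)
    out.append(im)
cv2.imwrite('pics/'+sys.argv[1],np.hstack(out))
E
python3 ov2.py b1.png
```

```text
t 7.8 tcp [ 0.6532 -0.1708  0.1988] yaw -156.1 q [-0.26  0.62  0.5   1.46  0.   -0.67] F [-0.6  0.5 -3.1] w 0.0368
[-1.1, -4.6, 8.8, 0.24, -0.15, 0.35, 20.0]
```

View pics/b1.png

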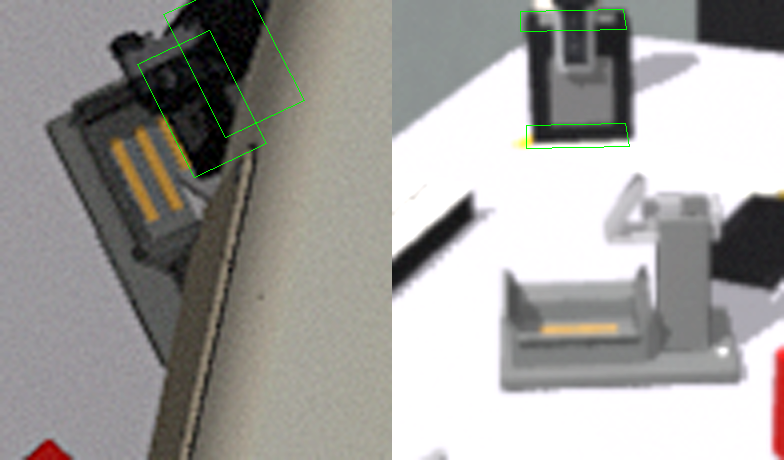

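>>> jog_arm([
  [[-1,-4,0,0.2,-0.2,0.3,20],[0,0,0,0,0,0,20]],
])

```text
clock: 8.1
eef_pos: [0.6563, -0.1741, 0.2]
tool_rot: [-0.204, 0.979, -0.0, 0.001]
ft_force: [0.2, 0.4, -4.0]
grip_width: 0.0371
```

```bash
python3 plan.py .656 -.1745 .165 203.5 4 20
```

```text
t 8.1 tcp [ 0.6563 -0.1741  0.2   ] yaw -156.4 q [-0.26  0.62  0.51  1.46  0.   -0.67] F [ 0.2  0.4 -4. ] w 0.0371
[0.1, -0.0, 8.7, -0.01, 0.03, 0.01, 20.0]
[0.1, -0.0, 8.7, -0.01, 0.03, 0.01, 20.0]
[0.1, -0.0, 8.7, -0.01, 0.03, 0.01, 20.0]
[0.1, -0.0, 8.7, -0.01, 0.03, 0.01, 20.0]
```

>>> jog_arm([
  [[0,0,9,0,0,0,20],[0,0,9,0,0,0,20],[0,0,9,0,0,0,20],[0,0,9,0,0,0,20],[0,0,0,0,0,0,20]],
])

```text
clock: 8.6
eef_pos: [0.656, -0.1744, 0.1598]
tool_rot: [-0.204, 0.979, 0.0, 0.001]
ft_force: [-0.1, -1.3, -4.2]
grip_width: 0.0369
```

```bash
python3 plan.py .656 -.1745 .135 203.5 5 20
```

```text
t 8.6 tcp [ 0.656  -0.1744  0.1598] yaw -156.5 q [-0.26  0.64  0.43  1.36  0.   -0.67] F [-0.1 -1.3 -4.2] w 0.0369
[0.0, -0.0, 5.0, 0.0, 0.01, 0.0, 20.0]
[0.0, -0.0, 5.0, 0.0, 0.01, 0.0, 20.0]
[0.0, -0.0, 5.0, 0.0, 0.01, 0.0, 20.0]
[0.0, -0.0, 5.0, 0.0, 0.01, 0.0, 20.0]
[0.0, -0.0, 5.0, 0.0, 0.01, 0.0, 20.0]
```

>>> jog_arm([
  [[0,0,5,0,0,0,20],[0,0,5,0,0,0,20],[0,0,5,0,0,0,20],[0,0,5,0,0,0,20],[0,0,5,0,0,0,20]],
])

```text
clock: 9.1
eef_pos: [0.6617, -0.1737, 0.1386]
tool_rot: [-0.204, 0.979, -0.001, 0.008]
ft_force: [2.1, 0.8, 1.3]
grip_width: 0.0374
```

```bash
python3 plan.py .656 -.1745 .11 203.5 4 20; python3 ov2.py b2.png
```

```text
t 9.1 tcp [ 0.6617 -0.1737  0.1386] yaw -156.4 q [-0.26  0.65  0.39  1.3   0.   -0.67] F [2.1 0.8 1.3] w 0.0374
[1.5, 0.4, 7.1, -0.08, 0.21, 0.02, 20.0]
[1.5, 0.4, 7.1, -0.08, 0.21, 0.02, 20.0]
[1.4, 0.4, 7.1, -0.08, 0.21, 0.02, 20.0]
[1.4, 0.4, 7.1, -0.08, 0.21, 0.02, 20.0]
```

View pics/b2.png

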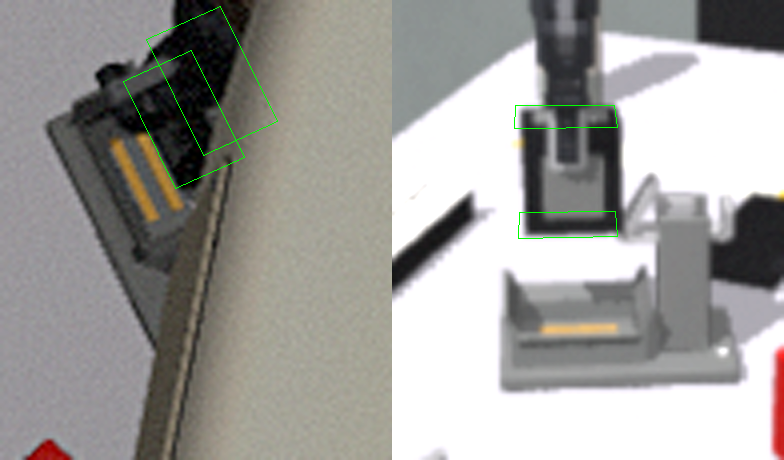

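The latch slide has been pushed right at side crop (720,215), and the pack is above the bay. I continue down while trimming the drift toward +x.

>>> jog_arm([
  [[3,0,4,0,0.4,0,20],[3,0,5,0,0.4,0,20],[2,0,6,0,0.2,0,20],[2,0,6,0,0.2,0,20]],
])

```text
clock: 9.6
eef_pos: [0.6526, -0.1779, 0.1158]
tool_rot: [-0.205, 0.979, -0.004, -0.003]
ft_force: [3.3, 2.5, -2.6]
grip_width: 0.0367
```

```bash
python3 plan.py .656 -.1745 .09 203.5 4 20
```

```text
t 9.6 tcp [ 0.6526 -0.1779  0.1158] yaw -156.4 q [-0.26  0.66  0.35  1.27 -0.01 -0.67] F [ 3.3  2.5 -2.6] w 0.0367
[-1.2, 0.5, 6.4, -0.09, -0.1, 0.03, 20.0]
[-1.1, 0.5, 6.5, -0.09, -0.1, 0.03, 20.0]
[-1.1, 0.4, 6.5, -0.09, -0.1, 0.03, 20.0]
[-1.1, 0.4, 6.5, -0.09, -0.1, 0.03, 20.0]
```

>>> jog_arm([
  [[-2,1,3,-0.2,-0.2,0,20],[-1,1,4,-0.2,-0.1,0,20],[0,0,0,0,0,0,20]],
])

```text
clock: 9.9
eef_pos: [0.6532, -0.1746, 0.1052]
tool_rot: [-0.204, 0.979, 0.002, -0.003]
ft_force: [2.7, 1.0, -3.0]
grip_width: 0.0373
```

```bash
python3 plan.py .656 -.1745 .08 203.5 4 20; python3 ov2.py b3.png
```

```text
t 9.9 tcp [ 0.6532 -0.1746  0.1052] yaw -156.4 q [-0.26  0.67  0.34  1.25  0.   -0.67] F [ 2.7  1.  -3. ] w 0.0373
[-0.7, -0.3, 6.3, 0.06, -0.07, 0.02, 20.0]
[-0.7, -0.3, 6.3, 0.06, -0.07, 0.02, 20.0]
[-0.7, -0.3, 6.3, 0.06, -0.07, 0.02, 20.0]
[-0.7, -0.3, 6.3, 0.06, -0.07, 0.02, 20.0]
```

View pics/b3.png

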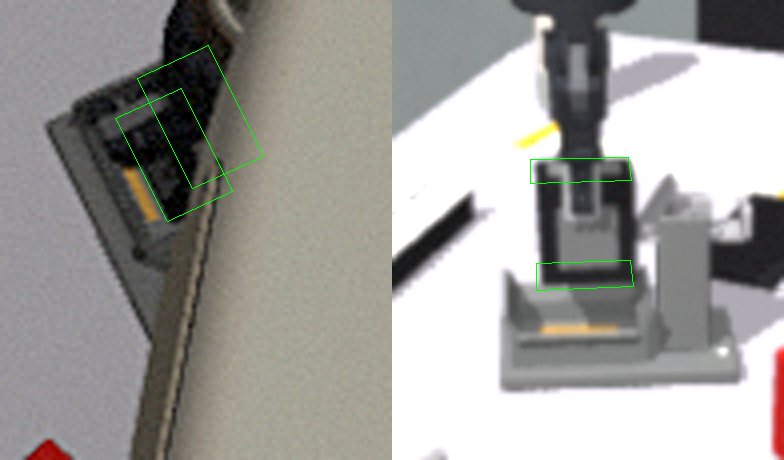

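The pack sits about 5 mm toward the post: its bottom is at side crop 538-637, against a bay centre of 577. I shift it toward +x and go on down.

>>> jog_arm([
  [[-3,0,3,0,-0.2,0,20],[-3,0,4,0,-0.2,0,20],[-1,0,5,0,0,0,20],[-1,0,5,0,0,0,20],[-1,0,5,0,0,0,20]],
])

```text
clock: 10.5
eef_pos: [0.6627, -0.1708, 0.0836]
tool_rot: [-0.204, 0.979, 0.002, 0.002]
ft_force: [2.7, 1.6, -1.6]
grip_width: 0.037
```

```bash
python3 plan.py .658 -.1735 .0565 203.5 4 20
```

```text
t 10.5 tcp [ 0.6627 -0.1708  0.0836] yaw -156.4 q [-0.25  0.69  0.33  1.2   0.   -0.67] F [ 2.7  1.6 -1.6] w 0.037
[1.4, -0.2, 6.8, 0.03, 0.06, 0.02, 20.0]
[1.4, -0.2, 6.8, 0.03, 0.06, 0.02, 20.0]
[1.4, -0.2, 6.8, 0.03, 0.06, 0.02, 20.0]
[1.3, -0.2, 6.8, 0.03, 0.06, 0.02, 20.0]
```

>>> jog_arm([
  [[2,0,6,0,0,0,20],[2,0,6,0,0,0,20],[1,0,6,0,0,0,20],[0,0,4,0,0,0,20],[0,0,0,0,0,0,20]],
])

```text
clock: 11.0
eef_pos: [0.655, -0.1731, 0.057]
tool_rot: [-0.204, 0.979, 0.002, -0.001]
ft_force: [0.9, 0.5, -2.6]
grip_width: 0.0373
```

```bash
python3 plan.py .658 -.1735 .0565 203.5 2 20
```

```text
t 11.0 tcp [ 0.655  -0.1731  0.057 ] yaw -156.4 q [-0.26  0.7   0.28  1.15  0.   -0.67] F [ 0.9  0.5 -2.6] w 0.0373
[-1.3, -0.8, 0.2, 0.14, -0.05, 0.03, 20.0]
[-1.3, -0.8, 0.3, 0.14, -0.05, 0.03, 20.0]
```

>>> jog_arm([
  [[-1,0,2,0,0,0,20],[0,0,2,0,0,0,20],[0,0,2,0,0,0,20]],
])

```text
clock: 11.3
eef_pos: [0.655, -0.1731, 0.057]
tool_rot: [-0.204, 0.979, 0.002, -0.001]
ft_force: [-2.4, 1.3, 4.9]
grip_width: 0.0369
```

```bash
python3 plan.py .658 -.1735 .0565 203.5 1 20;python3 ov2.py b4.png
```

```text
t 11.3 tcp [ 0.655  -0.1731  0.057 ] yaw -156.5 q [-0.26  0.7   0.28  1.15  0.   -0.67] F [-2.4  1.3  4.9] w 0.0369
[-2.6, -1.6, 0.4, 0.24, -0.06, 0.03, 20.0]
```

View pics/b4.png

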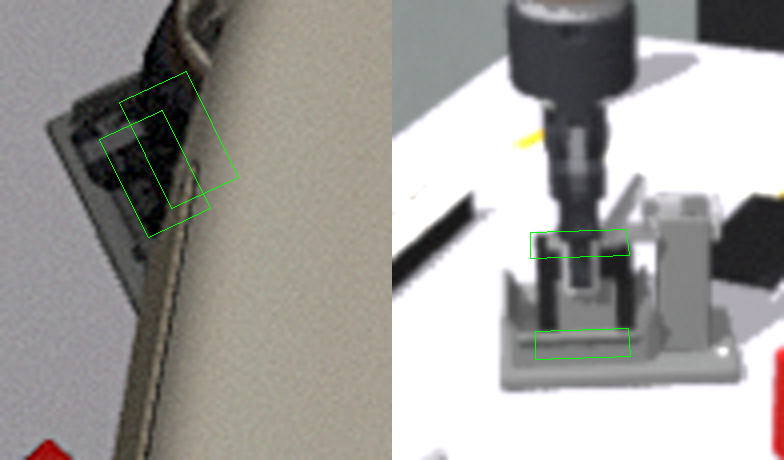

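The pack is on the floor: 7 N reaction and no further motion. The latch nose is back over it at side crop (625,205). Releasing.

>>> jog_arm([
  [[0,0,-0.5,0,0,0,45],[0,0,0,0,0,0,60],[0,0,0,0,0,0,70],[0,0,0,0,0,0,70],[0,0,0,0,0,0,70]],
])

```text
clock: 11.9
eef_pos: [0.6547, -0.1746, 0.0585]
tool_rot: [-0.203, 0.979, 0.001, -0.001]
ft_force: [0.1, 0.1, 0.1]
grip_width: 0.0696
```

>>> jog_arm([
  [[0,0,-6,0,0,0,70],[0,0,-10,0,0,0,70],[0,0,-20,0,0,0,70],[0,0,-30,0,0,0,70],[0,0,-30,0,0,0,70]],
])

```text
clock: 12.4
eef_pos: [0.6515, -0.1738, 0.1531]
tool_rot: [-0.203, 0.979, 0.003, -0.007]
ft_force: [0.9, -0.4, -1.0]
grip_width: 0.0699
```

>>> jog_arm([
  [[0,0,-30,0,0,0,70],[20,10,-10,0,0,0,70],[40,20,0,0,0,0,70],[40,20,0,0,0,0,70],[40,20,0,0,0,0,70]],
])

```text
clock: 12.9
eef_pos: [0.5008, -0.1665, 0.2052]
tool_rot: [-0.205, 0.979, -0.002, 0.003]
ft_force: [-0.8, -0.2, 0.9]
grip_width: 0.07
```

>>> jog_arm([
  [[40,20,0,0,0,0,70],[40,20,0,0,0,0,70],[40,20,0,0,0,0,70],[0,0,0,0,0,0,70],[0,0,0,0,0,0,70]],
])

```text
clock: 13.4
eef_pos: [0.3561, -0.1581, 0.2086]
tool_rot: [-0.204, 0.979, -0.004, 0.005]
ft_force: [0.6, 0.7, 0.2]
grip_width: 0.0697
```

```bash
cat > fin.py <<'E'
from h import *
out=[]
for n,o in(('top',(290,85)),('side',(170,80))):
    im=snap(n,n+'f.png'); out.append(np.clip(cv2.resize(im[o[1]:o[1]+115,o[0]:o[0]+98],None,fx=4,fy=4,interpolation=cv2.INTER_CUBIC)*1.4,0,255).astype(np.uint8))
    for t in('thick_pack_center','latch','thin_pack_center'):
        print(n,t,[(round(d['conf'],2),d['at']) for d in masks_of(t,n)])
cv2.imwrite('pics/fin.png',cv2.cvtColor(np.hstack(out),cv2.COLOR_RGB2BGR)); o=get_obs(); print(o['eef_pos'],o['ft_force'],o['clock'])
E
python3 fin.py
```

```text
top thick_pack_center [(0.6, [329.8, 121.4])]
top latch [(0.89, [347.9, 143.5]), (0.29, [329.0, 235.4])]
top thin_pack_center [(0.82, [328.5, 235.6]), (0.79, [293.6, 272.9]), (0.76, [297.4, 210.2])]
side thick_pack_center [(0.82, [217.1, 149.0])]
side latch []
side thin_pack_center [(0.94, [309.5, 173.5]), (0.79, [274.7, 183.4]), (0.63, [329.3, 194.9]), (0.23, [219.2, 150.8])]
[ 0.35680298 -0.15787793  0.20693175] [0.07411895 0.27099475 0.15647281] 13.8
```

View pics/fin.png

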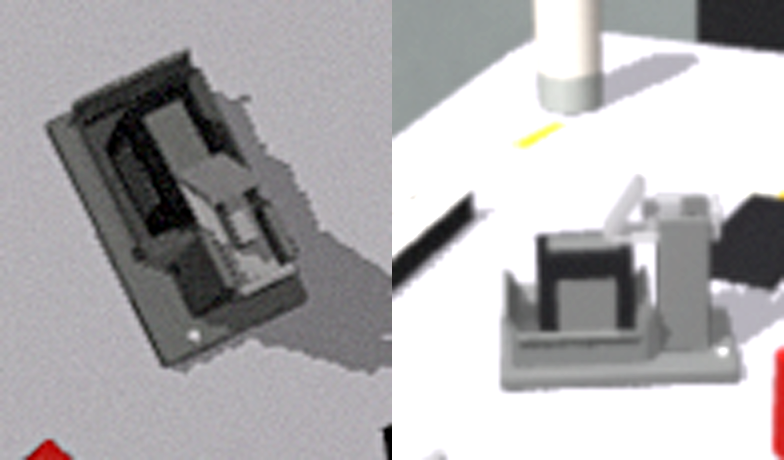

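The pack sits upright in the bay at side crop (585,285). The latch nose is back where it started, at (605,230), over the pack's top. The thin pack is still in place, at side (309.5,173.5) against (309.9,174.7) before.

```bash
python3 -c "
from workcell import *
print(job_done())"
```

```text
the job is handed in; nothing more can be done
None
```

The thick pack is in the empty charger, fully down and upright, with the latch shut over it. I handed the job in at about 13.8 s on the robot's clock; it reports no verdict.

**What I did:** I gripped the thick pack from above across its 38 mm. I lowered it into the bay past the latch, pushed until the floor pushed back, then released it and moved the arm well clear.

**Last checks:**
- **Seating:** before release, pressing further gave about 7 N of reaction and no further motion. The tool was at z 0.057 m, which matches the expected fully-home height.
- **Latch:** in the final side picture the nose is back at its starting pixel, over the pack's top. The latch network found nothing in that picture, so this rests on my own reading of it; in the top view it did find the latch.
- **Centring:** the pack looks a few millimetres toward the latch post, judged by eye and within the 15 mm limit.
- **Thin pack:** it was detected standing where it started, within about 1 pixel in the side view.
- **Contact:** wrist force after retreating was near zero.

**What was off:** while passing the latch, the spring and the jog control pushed the tool up to about 8 mm off line, which I corrected on the way down.

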